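# Swing the jewellery rail round to the ring dish and load it

### The arm

A 6-joint arm with a two-finger parallel gripper is mounted at the origin on the work surface. World frame = base frame: x ahead of the robot, y to its left, z up, the work surface at z = 0. Lengths are in m, angles in degrees, forces in N, time in s.
With the tool pointing down it reaches from about 0.275 to 0.775 m from the base axis. Payload 14.6 kg.
Tool frame: the origin (TCP) lies on the mounting face of the last link; the fingertips stand 173 mm ahead of it and the grasp point (between the pads) lies 155 mm ahead of it (ctrl.grip_depth is the z of the grasp point in the tool frame, in m); z points along the fingers, y is the line along which they close (so a half turn about z gives the same grasp; the last joint's range is limited). The gripper opens to 85 mm and grips with 20 to 120 N. Pads are 22 mm wide; open, the fingers measure 114 mm over their backs; the gripper's body (76 mm by 85 mm) begins 54 mm behind the grasp point. The pads swing forward as they close: fully open they stand 13 mm farther back than shut.
Start: joints at [56.19, 15.075, -2.767, 72.158, 0, 81.102], TCP at [0.221, 0.476, 0.405] pointing down, gripper open.
Joint ranges: [-151.79, 151.79], [-50.71, 97.33], [-67.44, 78.34], [-121.81, 120.89], [-77.56, 73.72], [-180, 180]. Speed limits (degrees/s): [108.29, 108.29, 147.25, 159.86, 180, 180].

### API

Orientations are given as [roll, pitch, yaw] about the fixed x, y, z axes, in that order (R = Rz(yaw) Ry(pitch) Rx(roll)).
In Python, from cell import ctrl gives the robot as it stands.
- The arm moves only by the tool apply_moves, never from a script. Its argument "rows" is one flat list of numbers, 5 for each row, row after row: the opening, from 0 (shut) to 1 (fully open), then the shift along the world's x, y, z in m, then the turn about the world's z in degrees. In form: [jaw, x, y, z, roll, jaw, x, y, z, roll, ...]. A call has 1 to 20 rows; each row is the pose to reach, as a shift and turn from the pose commanded when the call began; what a row does not reach only later rows make up. A row lasts 1/8 s, in which the tool goes at most 62.5 mm and 10.7 degrees, less where a joint would pass 70% of its speed; a pose out of reach is approached as far as the arm can. A call with a gripper value outside its range is refused whole. The fingers move at their own pace and stop on an object; "squeeze" is the grip in N (left out, the last holds). Time passes only in rows, so rows that repeat a pose let the fingers close. It gives the time, the measured TCP pose, the force, the opening and the grip force at its end, in the units of the state.
- ctrl.read_state(): the state, without advancing time (a new reading comes with each control period).
- ctrl.capture(name): name is "side" or "top"; returns (picture, depth): 384x512x3 uint8, red, green, blue; 384x512 float32, m along the optical axis (not along the pixel's ray), 0 where there is no reading.
- ctrl.calibration(name): a dict with "K" (3x3 intrinsics, pixels), "R" (3x3) and "t" (3): a world point X has camera coordinates R X + t. Camera axes: x right, y down, z forward; pixel columns grow to the right and rows downward; lengths in m; the calibration is good to about 2 mm. A picture is of the moment at which its call begins. calibration takes no time and is no camera call.
- ctrl.finish_job(): hands the job in; it is judged then, once.
The state is a dict: "clock": time; "joint_pos": joint angles; "qvel": joint speeds; "tau": joint torques, N m; "eef_pos": TCP position; "ee_rot": TCP orientation; "wrist_force": force on the tool from outside, world axes, zero at the start; "wrist_torque": the same for the moment, N m; "finger_gap": opening from 0.0 (shut) to 1.0 (fully open); "finger_force": force on a finger pad.
Only numpy, scipy, OpenCV 4.12 (cv2) and the standard library are available. Lean on these libraries where they do the work, as an engineer would, in place of code of your own. Each camera call takes 0.05 s, during which the arm holds its last target. There are 200 camera calls.

### The job

Push the jewellery rail's flat marble board round on its brass pivot pin until the rod points straight at the middle of the white ring dish. Then thread the brass double hook onto the rod, after it the pine bead, and push the brass end cap fully onto the rod's tip. Let go of everything, leave the rail aimed at the dish, and do not shift the dish or any of the other things about.

Things in the scene. Friction and masses are not known exactly. Their poses are not given: they have to be found in the camera images.
- pivot_pin: Brass pin fixed upright in the dresser top: 12 mm shank, round head 24 mm across whose top is 28 mm above the dresser top. Origin at its foot, on the axis. The board's hole (15 to 16 mm) turns loosely on it and cannot lift past the head.
- board: Jewellery rail: loose flat white marble board, about 0.55 kg, 16 mm thick, on the dresser top (z = 0), with a post and a rod along +x (the way the rod points). Origin: underside, centre of the pivot hole; the board spans x -30 to +115, y -35 to +35 mm. Slides with ordinary friction (a few N), stays where left. Post: x 20 to 30 mm, 16 mm wide, top 65 mm high.
- rod_tip (a point): End of the rod's free tip, at (140, 0, 60) mm in the board's frame. The brass rod is 10 mm thick, level along the board's x at y = 0, axis 60 mm above the underside, from the post's face at x = 30 mm to this tip; its last 5 mm taper to 5 mm thick.
- ring_dish: White porcelain ring dish, shallow and round, 80 mm across, 20 mm high, loose on the dresser top 180 to 235 mm from the pin, to one side or the other of the rod's starting direction. Origin: centre of its underside. The rod has to point at this.
- hook: Loose brass double hook, about 80 g, standing on its flat foot in the tray: upright plate 12 mm thick (x), 44 wide (y), 54 high (z); square eye 22 x 22 mm right through along x, centred 26 mm above the foot (17 mm of solid plate above it); two upturned prongs low at the sides, 98 mm over all along y, up to 33 mm high. Origin: centre of the foot. Same both ways round.
- hook_eye (a point): Centre of the hook's eye, 26 mm above its foot; the eye's axis is the hook's x.
- bead: Loose chunky octagonal pine bead, about 30 g, standing on one of its eight flats in the tray: 20 mm thick along x, 52 mm across flats, with a 22 mm hole along x centred 26 mm above the underside. Origin: centre of the underside. Same both ways round.
- bead_eye (a point): Centre of the bead's hole, 26 mm above its underside; the hole's axis is the bead's x.
- cap: Loose octagonal brass end cap, about 50 g, lying on a flat in the tray: 30 mm across flats, 32 mm long along x (a thin dome adds 6 mm at the +x end); blind bore 14 mm wide, 26 mm deep, 15 mm above the underside, open at the -x end. Origin: centre of the underside (mid-length of the 32 mm).
- cap_mouth (a point): Centre of the mouth of the cap's bore, at (-16, 0, 15) mm in the cap's frame. Cap fully on: this point is 26 mm back from the rod's tip.
- tray: Fixed round resin tray with a rattan edge, 344 mm across, rim 25 mm high, its floor 6 mm above the dresser top. Origin: centre of its underside. Holds the hook, bead, cap, lidded box and tweezers.
- tie_bowl: Grey silicone hair-tie bowl, round, 80 mm across and 45 mm high (deeper than the dish). Bystander. Origin: centre of its underside.
- lidded_box: Tiny round white ceramic box with a lid and knob, 50 mm across, 42 mm high, in the tray. Bystander. Origin: centre of its underside.
- tweezers: Steel tweezers lying in the tray by its rim on the robot's side, 81 x 9 x 8 mm. Bystander. Origin: middle of the underside, long axis x.
- pump_bottle: Amber bottle with a black cap, 52 mm across, 130 mm high. Bystander. Origin: centre of its underside.
- candle: Candle glass with a wooden lid, 62 mm across, 63 mm high. Bystander. Origin: centre of its underside.
- hairbrush: Dark wooden paddle hairbrush, bristles down, 212 x 60 x 22 mm, lying on the dresser top at the robot's right, beyond the rail. Bystander. Origin: middle of its underside; x from handle to paddle.
There are look-alikes about, which are no part of the job. Leave any black look-alike of the cap alone. There is more than one size of the board; the job needs the larger.

How it is judged:
By the outcome, as a careful person would: the job done as asked, in the order asked, and still so for the second after the job is handed in, with the robot touching nothing.
It also fails if it takes over 72 s, if anything falls off the work surface, if the arm or the gripper's body presses on something with over 40 N, if the wrist force passes 120 N, or if a joint passes its speed limit or range.

## Working session

There is one attempt and no reset: what is moved stays moved. The work goes in short steps, Python scripts to look and compute and a tool call to move; the robot and the scene stay as the last step left them, time stands still between calls to the robot, and variables do not carry over. Pictures are saved under pics/ and viewed, at most 10 in all, crops included, and the job is handed in when it is done.

Besides the shell and the picture viewer there is one more tool, called after ">>>" as name(argument=value, ...) on one line, values as JSON. apply_moves: Moves the arm, as the interface text tells. Its arguments: {"type":"object","properties":{"rows":{"type":"array","items":{"type":"number"}},"squeeze":{"type":"number"}},"required":["rows"]}

```bash
mkdir -p pics; ls
cat > h.py <<'E'
import numpy as np, cv2
from cell import ctrl
def cloud(name):
    im,d=ctrl.capture(name); c=ctrl.calibration(name); K,R,t=map(np.array,(c["K"],c["R"],c["t"]))
    v,u=np.mgrid[:d.shape[0],:d.shape[1]]
    p=np.stack([(u-K[0,2])*d/K[0,0],(v-K[1,2])*d/K[1,1],d],-1)
    X=(p-t)@R
    X[d==0]=np.nan
    return im,d,X
def save(n,im,s=1): cv2.imwrite(n,cv2.resize(im[:,:,::-1],None,fx=s,fy=s,interpolation=cv2.INTER_CUBIC))
E
python3 - <<'E'
from h import *
for n in("side","top"):
    im,d,X=cloud(n); np.savez(f"{n}0.npz",im=im,d=d,X=X); save(f"pics/{n}0.png",im,1.5)
    c=ctrl.calibration(n); print(n,c, -np.array(c["R"]).T@np.array(c["t"]))
print(ctrl.read_state(),ctrl.grip_depth)
E
```

```text
pics
side {'K': array([[347.12030719,   0.        , 258.2419915 ],
       [  0.        , 347.12030719, 195.60879913],
       [  0.        ,   0.        ,   1.        ]]), 'R': array([[-0.98628165, -0.16461534, -0.01225962],
       [-0.0868383 ,  0.58057733, -0.80956104],
       [ 0.14038382, -0.79739059, -0.58690768]]), 't': array([0.54631848, 0.1220636 , 0.84866425])} [0.43028496 0.69578193 0.60360316]
top {'K': array([[426.19752273,   0.        , 251.79057235],
       [  0.        , 426.19752273, 185.58784201],
       [  0.        ,   0.        ,   1.        ]]), 'R': array([[-0.01596663, -0.99984572, -0.00732126],
       [-0.98797104,  0.01690255, -0.15371247],
       [ 0.1538125 ,  0.00477892, -0.9880885 ]]), 't': array([-0.01211264,  0.56709569,  1.44011028])} [ 0.33857376 -0.0285783   1.5100374 ]
{'clock': 0.1, 'joint_pos': array([ 5.61893646e+01,  1.50964834e+01, -2.79789230e+00,  7.21597789e+01,
       -9.94139571e-04,  8.11021460e+01]), 'qvel': array([ 0.00465205, -0.01670361,  0.14683489,  0.07282847,  0.01489538,
       -0.04977059]), 'tau': array([ 2.36617569e-03, -6.38578105e+01,  3.85063612e+01,  9.90648579e-03,
       -1.14127040e-04,  2.65798928e-05]), 'eef_pos': array([0.22111198, 0.47608214, 0.4042839 ]), 'ee_rot': array([-1.79946343e+02, -7.39409777e-03,  1.55087216e+02]), 'wrist_force': array([-0.08622377,  0.62129151, -0.24476491]), 'wrist_torque': array([0.02118333, 0.01949629, 0.01281851]), 'finger_force': 0.0, 'finger_gap': 0.9980830939028323} 0.1547
```

View pics/top0.png

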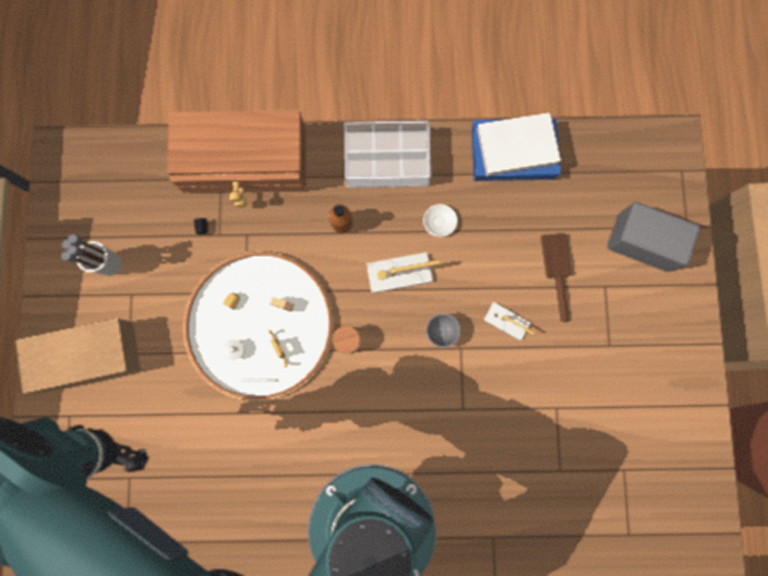

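View pics/side0.png

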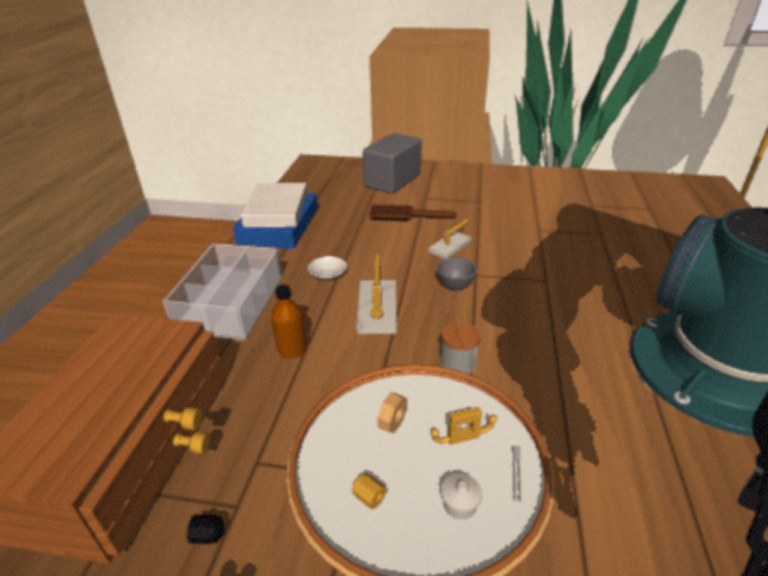

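The top view (1.5x) shows the large board at (400,272), with its rod pointing right to (452,264). The small look-alike board is at (515,320), the dish at (440,220) and the tie bowl at (443,330). In the tray are the brass cap at (231,300), the bead at (281,303), the hook at (278,346), the box at (234,349) and the tweezers at (260,380).

Possible mix-ups:
- **Cap:** black cap (201,226), drawer knobs (237,193), brass cap (231,300). I choose the brass one in the tray.
- **Dish:** white dish (440,220), grey bowl (443,330). I choose the white one.
- **Board:** large (400,272), small (515,320). I choose the large one.

```bash
cat > m.py <<'E'
from h import *
S={n:np.load(f"{n}0.npz") for n in("side","top")}
def box(c,r,z0,z1,n):
    X=S[n]["X"].reshape(-1,3); c=np.array(c)
    m=(np.hypot(*(X[:,:2]-c).T)<r)&(X[:,2]>z0)&(X[:,2]<z1)
    return X[m],S[n]["im"].reshape(-1,3)[m]
E
python3 - <<'E'
from m import *
X=S["top"]["X"]
for k,(u,v) in dict(cap=(231,300),bead=(281,303),hook=(278,346),box=(234,349),dish=(440,220),board=(415,272),pin=(382,275),tip=(452,264),tie=(443,330),candle=(347,340),tweez=(260,380),pump=(340,218),brush=(557,260)).items():
    p=X[int(v/1.5),int(u/1.5)]; print(k,p.round(3))
    for n in S:
        q,_=box(p[:2],0.05,.009 if k in("dish","board","pin","tip","tie") else .012,.2,n)
        if len(q): print('   ',n,len(q),q.mean(0).round(3),q.min(0).round(3),q.max(0).round(3))
ims=[cv2.resize(S["top"]["im"][v0:v0+80,u0:u0+107],(400,300),interpolation=cv2.INTER_CUBIC) for u0,v0 in((130,180),(235,130))]
ims+=[cv2.resize(S["side"]["im"][v0:v0+90,u0:u0+120],(400,300),interpolation=cv2.INTER_CUBIC) for u0,v0 in((225,250),(200,155))]
save("pics/crop.png",np.vstack([np.hstack(ims[:2]),np.hstack(ims[2:])]))
E
```

```text
cap [0.523 0.32  0.037]
    side 362 [0.523 0.327 0.029] [0.503 0.303 0.012] [0.545 0.343 0.039]
    top 123 [0.523 0.323 0.028] [0.479 0.273 0.012] [0.569 0.365 0.045]
bead [0.511 0.201 0.061]
    side 383 [0.512 0.21  0.042] [0.495 0.179 0.012] [0.53  0.229 0.06 ]
    top 136 [0.513 0.203 0.042] [0.47  0.155 0.012] [0.559 0.244 0.063]
hook [0.417 0.211 0.041]
    side 521 [0.411 0.214 0.037] [0.369 0.189 0.012] [0.456 0.234 0.062]
    top 125 [0.413 0.213 0.038] [0.369 0.177 0.012] [0.457 0.254 0.066]
box [0.411 0.309 0.045]
    side 624 [0.41  0.319 0.035] [0.385 0.289 0.012] [0.435 0.338 0.05 ]
    top 195 [0.409 0.313 0.035] [0.367 0.268 0.012] [0.452 0.341 0.051]
dish [ 0.716 -0.173  0.004]
    side 239 [ 0.711 -0.181  0.015] [ 0.67  -0.213  0.009] [ 0.749 -0.135  0.021]
    top 280 [ 0.712 -0.171  0.016] [ 0.67  -0.208  0.009] [ 0.749 -0.132  0.03 ]
board [ 0.586 -0.108  0.014]
    side 377 [ 0.59  -0.105  0.024] [ 0.553 -0.154  0.014] [ 0.631 -0.059  0.066]
    top 450 [ 0.59  -0.104  0.025] [ 0.554 -0.154  0.009] [ 0.63  -0.06   0.071]
pin [ 0.578 -0.029  0.032]
    side 537
[... 527 characters left out ...]
le [0.427 0.051 0.063]
    side 768 [0.426 0.066 0.047] [0.395 0.021 0.012] [0.457 0.101 0.066]
    top 299 [0.427 0.058 0.058] [0.396 0.024 0.012] [0.461 0.099 0.072]
tweez [0.339 0.257 0.007]
    side 268 [0.313 0.256 0.019] [0.292 0.217 0.012] [0.343 0.3   0.027]
    top 125 [0.319 0.255 0.019] [0.295 0.216 0.012] [0.384 0.3   0.035]
pump [0.699 0.064 0.102]
    side 784 [0.704 0.076 0.071] [0.684 0.048 0.012] [0.734 0.089 0.132]
    top 236 [0.702 0.063 0.086] [0.684 0.039 0.012] [0.735 0.09  0.138]
brush [ 0.609 -0.446  0.018]
    side 219 [ 0.609 -0.44   0.019] [ 0.561 -0.477  0.012] [ 0.659 -0.411  0.023]
    top 414 [ 0.61  -0.443  0.02 ] [ 0.559 -0.477  0.012] [ 0.659 -0.412  0.03 ]
```

View pics/crop.png

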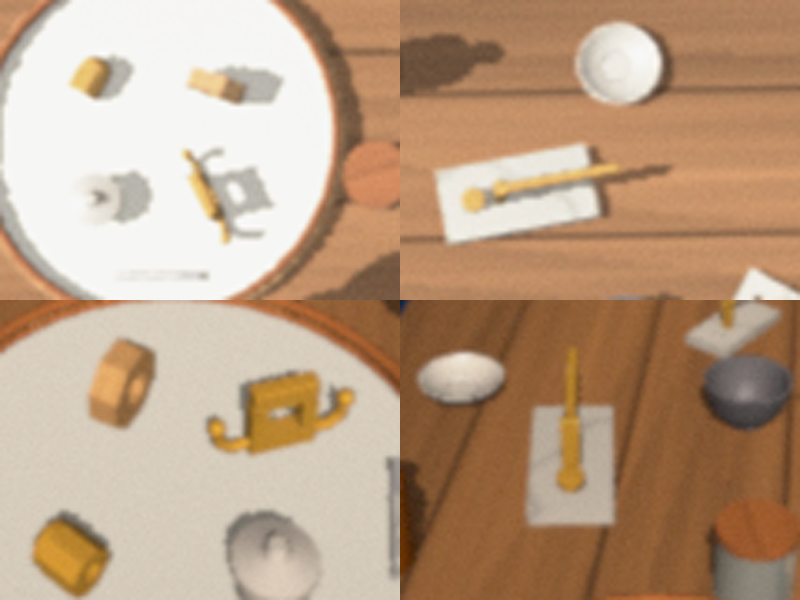

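The crops confirm the choices. The brass cap's dark mouth faces lower right in the side view. The hook is upright with its eye visible, the bead stands on a flat, and the large board's rod points towards −y, with the dish on its +x side. Next I fit the poses.

```bash
cat > fit.py <<'E'
from m import *
def sat(C): 
    h=cv2.cvtColor(C[None].astype(np.uint8),cv2.COLOR_RGB2HSV)[0]; return h[:,1]
def pca(q):
    c=q[:,:2].mean(0); w,V=np.linalg.eigh(np.cov((q[:,:2]-c).T)); d=V[:,1]; return c,np.degrees(np.arctan2(d[1],d[0])),2*np.sqrt(3*w)
def circ(q):
    A=np.c_[2*q[:,:2],np.ones(len(q))]; s=np.linalg.lstsq(A,(q[:,:2]**2).sum(1),rcond=None)[0]; return s[:2],np.sqrt(s[2]+s[0]**2+s[1]**2)
def rail(pin=(.578,-.03),mid=(.59,-.1),dish=(.712,-.175)):
    for n in S:
        q,C=box(mid,.075,.055,.075,n); q=q[sat(C)>110]; c,a,_=pca(q)
        p,C=box(pin,.02,.022,.04,n); p=p[sat(C)>110]; pc=(p[:,:2].min(0)+p[:,:2].max(0))/2
        r,_=box(dish,.055,.012,.03,n); dc=(r[:,:2].min(0)+r[:,:2].max(0))/2
        print(n,"rod c",c.round(4),"ang",round(a,2),"z",np.median(q[:,2]).round(4),len(q),"pin",pc.round(4),p[:,2].max().round(3),"dish",dc.round(4),
          "dish circ",circ(r),"want(from rod mid)",np.degrees(np.arctan2(*(dc-c)[::-1])).round(2),"(from pin)",np.degrees(np.arctan2(*(dc-pc)[::-1])).round(2), np.hypot(*(dc-pc)).round(4))
E
python3 - <<'E'
from fit import *
rail()
for k,c,r,z0,z1 in(("hook top",(.412,.213),.05,.045,.075),("bead",(.512,.204),.04,.02,.075),("beadtop",(.512,.204),.04,.048,.075),("cap",(.523,.322),.03,.014,.06),("captop",(.523,.322),.03,.031,.06)):
    for n in S:
        q,C=box(c,r,z0,z1,n); q=q[sat(C)>80]; m=pca(q); rc=cv2.minAreaRect((q[:,:2]*1000).astype(np.float32))
        print(k,n,len(q),m[0].round(4),round(m[1],1),m[2].round(3),"rect",np.round(rc[0],1),np.round(rc[1],1),round(rc[2],1),"zmax",np.percentile(q[:,2],[50,90,98]).round(4))
E
```

```text
side rod c [ 0.5902 -0.0991] ang 98.76 z 0.0639 97 pin [ 0.5793 -0.0345] 0.038 dish [ 0.7093 -0.1743] dish circ (array([ 0.70864712, -0.17297315]), np.float64(0.034213000913412554)) want(from rod mid) -32.25 (from pin) -47.08 0.1909
top rod c [ 0.5917 -0.11  ] ang 100.83 z 0.065 75 pin [ 0.5784 -0.0294] 0.032 dish [ 0.7098 -0.1699] dish circ (array([ 0.71024922, -0.17071777]), np.float64(0.0320208236984178)) want(from rod mid) -26.87 (from pin) -46.9 0.1924
hook top side 185 [0.4112 0.2136] -155.9 [0.012 0.044] rect [411.6 211.6] [42.4 13.7] 27.7 zmax [0.0583 0.0606 0.0613]
hook top top 36 [0.4116 0.211 ] -154.7 [0.009 0.044] rect [411.2 210.9] [41.1  8.2] 28.0 zmax [0.0598 0.0636 0.0656]
bead side 343 [0.513  0.2113] 60.3 [0.021 0.048] rect [513.7 204.8] [47.2 21.4] 70.7 zmax [0.0467 0.058  0.059 ]
bead top 65 [0.5102 0.1996] 72.2 [0.017 0.044] rect [511.1 201.2] [45.3 17.4] 70.2 zmax [0.0561 0.061  0.0625]
beadtop side 165 [0.5133 0.2076] 62.9 [0.022 0.034] rect [512.7 204.2] [37.9 21.3] 68.1 zmax [0.0565 0.0586 0.0591]
beadtop top 55 [0.5115 0.2022] 76.1 [0.017 0.04 ] rect [511.3 201.6] [44.5 17.4] 70.2 zmax [0.057  0.0613 0.0626]
cap side 347 [0.5234 0.3269] 163.6 [0.028 0.037] rect [525.8 321.5] [29.1 37.9] 59.4 zmax [0.0319 0.0363 0.0377]
cap top 71 [0.5226 0.321 ] 142.2 [0.024 0.032] rect [524.5 321.6] [24.4 32.5] 62.6 zmax [0.0348 0.04   0.0416]
captop side 188 [0.5235 0.3238] 151.2 [0.021 0.034] rect [525.1 322.1] [24.  35.2] 60.2 zmax [0.0349 0.0369 0.038 ]
captop top 55 [0.5236 0.3225] 139.6 [0.022 0.033] rect [524.4 321.7] [23.3 33.4] 53.6 zmax [0.0361 0.0404 0.0417]
```

>>> apply_moves(rows=[0,0.304,-0.611,0,-22,0,0.304,-0.611,0,-22,0,0.304,-0.611,0,-22,0,0.304,-0.611,0,-22,0,0.304,-0.611,0,-22,0,0.304,-0.611,0,-22,0,0.304,-0.611,0,-22,0,0.304,-0.611,0,-22,0,0.304,-0.611,0,-22,0,0.304,-0.611,0,-22,0,0.304,-0.611,0,-22,0,0.304,-0.611,0,-22,0,0.304,-0.611,0,-22,0,0.304,-0.611,0,-22,0,0.304,-0.611,-0.06,-22,0,0.304,-0.611,-0.12,-22,0,0.304,-0.611,-0.16,-22,0,0.304,-0.611,-0.16,-22], squeeze=30)

```text
clock: 2.35
eef_pos: [0.5241, -0.1336, 0.2432]
ee_rot: [-179.9, -0.2, 133.2]
wrist_force: [1.2, 0.1, 0.9]
finger_gap: -0.002
finger_force: 0.0
```

>>> apply_moves(rows=[0,0,0,-0.04,0,0,0,0,-0.065,0,0,0,0,-0.065,0,0,0.01,0,-0.065,0,0,0.02,0,-0.065,0,0,0.03,0,-0.065,0,0,0.04,0,-0.065,0,0,0.05,0,-0.065,0,0,0.06,0,-0.065,0,0,0.07,0,-0.065,0,0,0.07,0,-0.065,0])

```text
clock: 3.72
eef_pos: [0.596, -0.1349, 0.1798]
ee_rot: [180.0, 0.0, 133.1]
wrist_force: [0.7, -0.5, 0.5]
finger_gap: -0.004
finger_force: 0.0
```

```bash
cat > rl.py <<'E'
from h import *
import sys
def pix(n,P):
    c=ctrl.calibration(n); q=np.array(c["R"])@np.array(P)+c["t"]; q=np.array(c["K"])@q; return q[:2]/q[2]
def ray(n,u,v,z):
    c=ctrl.calibration(n); R=np.array(c["R"]); o=-R.T@c["t"]; d=R.T@np.linalg.inv(c["K"])@[u,v,1]; return o+d*(z-o[2])/d[2]
def measure(tag,n="top",dish=(.711,-.172)):
    im,d=ctrl.capture(n)
    hsv=cv2.cvtColor(im,cv2.COLOR_RGB2HSV)
    # dish: white pixels near it -> contour -> ray to rim height
    def blob(mask,P,r):
        m=np.zeros_like(mask); u,v=pix(n,P); cv2.circle(m,(int(round(u)),int(round(v))),r,1,-1); return mask*m
    w=((hsv[...,1]<70)&(hsv[...,2]>120)).astype(np.uint8)
    w=blob(w,(*dish,.02),16 if n=="top" else 22)
    cs,_=cv2.findContours(w,cv2.RETR_EXTERNAL,cv2.CHAIN_APPROX_NONE); c=max(cs,key=cv2.contourArea)[:,0]
    B=np.array([ray(n,*p,.02)[:2] for p in c]); (cc,rr)=cv2.minEnclosingCircle((B*1000).astype(np.float32))
    dc=np.array(cc)/1000
    # rod: brass pixels beyond post
    b=((hsv[...,0]>14)&(hsv[...,0]<27)&(hsv[...,1]>150)&(hsv[...,2]>110)).astype(np.uint8)
    b=blob(b,(.60,-.08,.05),int(45)) 
    vs,us=np.nonzero(b); Q=np.array([ray(n,u,v,.06)[:2] for u,v in zip(us,vs)])
    print(n,"dish",dc.round(4),"r",round(rr,1),"brass",len(Q))
    save(f"pics/{tag}_{n}.png",im[110:230,200:370] if n=="top" else im[130:260,180:350],4)
    return im,dc,Q
E
python3 - <<'E'
from rl import *
im,dc,Q=measure("r1")
pin=np.array([.5785,-.031])
s=Q[np.hypot(*(Q-pin).T)>.035]; c=s.mean(0); w,V=np.linalg.eigh(np.cov((s-c).T)); d=V[:,1]*np.sign(V[:,1]@(c-pin))
print("rod ang",np.degrees(np.arctan2(d[1],d[0])),"c",c,"extent",np.percentile((s-pin)@d,[0,2,98,100]),"width",np.sqrt(12*w[0]))
print("dish perp offset from rod line", np.cross(d,dc-c), "want",np.degrees(np.arctan2(*(dc-pin)[::-1])))
E
```

```text
Traceback (most recent call last):
  File "rl.py", line 15, in measure
    cs,_=cv2.findContours(w,cv2.RETR_EXTERNAL,cv2.CHAIN_APPROX_NONE); c=max(cs,key=cv2.contourArea)[:,0]
                                                                        ~~~^^^^^^^^^^^^^^^^^^^^^^^^
ValueError: max() iterable argument is empty
```

>>> apply_moves(rows=[0,0.004,0,0,0,0,0.008,0,0,0,0,0.008,0,0,0,0,-0.02,0,0,0,0,-0.02,0,0.06,0,0,-0.02,0,0.12,0,0,-0.02,0,0.15,0,0.5,-0.1835,0.3465,0.15,73.5,0.5,-0.1835,0.3465,0.15,73.5,0.5,-0.1835,0.3465,0.15,73.5,0.5,-0.1835,0.3465,0.15,73.5,0.5,-0.1835,0.3465,0.15,73.5,0.5,-0.1835,0.3465,0.15,73.5,0.5,-0.1835,0.3465,0.15,73.5,0.5,-0.1835,0.3465,0.15,73.5,0.5,-0.1835,0.3465,0.15,73.5])

```text
clock: 5.78
eef_pos: [0.412, 0.2111, 0.3297]
ee_rot: [-180.0, 0.0, -153.7]
wrist_force: [-0.4, -0.0, 0.1]
finger_gap: 0.494
finger_force: 0.0
```

```bash
cat > rod.py <<'E'
from rl import *
def go(tag):
    im,dc,Q=measure(tag)
    pin=np.array([.5785,-.031])
    s=Q[np.hypot(*(Q-pin).T)>.035]; c=s.mean(0); w,V=np.linalg.eigh(np.cov((s-c).T)); d=V[:,1]*np.sign(V[:,1]@(c-pin))
    print("rod ang",np.degrees(np.arctan2(d[1],d[0])),"c",c,"extent",np.percentile((s-pin)@d,[0,2,98,100]),"width",np.sqrt(12*w[0]),"tip",c+d*np.percentile((s-c)@d,99))
    print("dish perp offset from rod line", d[0]*(dc-c)[1]-d[1]*(dc-c)[0], "want",np.degrees(np.arctan2(*(dc-pin)[::-1])))
if __name__=="__main__": go(sys.argv[1])
E
python3 rod.py r2
```

```text
top dish [ 0.7096 -0.1729] r 42.0 brass 0Traceback (most recent call last):
  File "rod.py", line 8, in <module>
    if __name__=="__main__": go(sys.argv[1])
                             ~~^^^^^^^^^^^^^
  File "rod.py", line 5, in go
    s=Q[np.hypot(*(Q-pin).T)>.035]; c=s.mean(0); w,V=np.linalg.eigh(np.cov((s-c).T)); d=V[:,1]*np.sign(V[:,1]@(c-pin))
                   ~^~~~
ValueError: operands could not be broadcast together with shapes (0,) (2,)
```

View pics/r2_top.png

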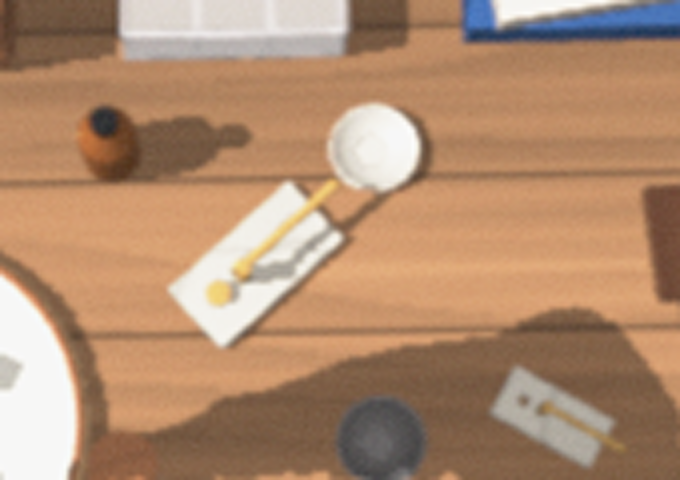

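The board has turned. The rod now runs from the post at (240,270) to the tip at (338,182) in the 4x crop, and the dish is centred at (376,147), so the aim is close. My brass mask needs adjusting.

Run:
```python
from h import *
im,d=ctrl.capture("top"); h=cv2.cvtColor(im,cv2.COLOR_RGB2HSV)
for u,v in((272,167),(278,162),(265,173),(283,157),(255,183),(277,168),(290,190),(292,145)): print(u,v,h[v,u],im[v,u])
```

```text
272 167 [ 19  80 225] [225 198 154]
278 162 [ 17  93 202] [202 169 128]
265 173 [ 18 104 224] [224 189 133]
283 157 [ 17 134 215] [215 166 102]
255 183 [ 22 127 241] [241 209 121]
277 168 [ 23  13 237] [237 234 225]
290 190 [ 13 121 204] [204 150 107]
292 145 [ 25   6 244] [244 243 238]
```

```bash
cat > rod.py <<'E'
from rl import *
def go(tag,n="top",th=-47.,dish=(.711,-.172),rng=(.036,.105)):
    im,dc,_=measure(tag,n,dish); h=cv2.cvtColor(im,cv2.COLOR_RGB2HSV).astype(float)
    uv=np.array([(u,v) for v in range(384) for u in range(512)]); 
    c=ctrl.calibration(n); R=np.array(c["R"]); o=-R.T@c["t"]
    D=(np.linalg.inv(c["K"])@np.c_[uv,np.ones(len(uv))].T).T@R
    def proj(z): return (o+D*((z-o[2])/D[:,2])[:,None])[:,:2]
    S=h[...,1].ravel(); H=h[...,0].ravel(); V=h[...,2].ravel()
    pin=np.array([.5785,-.031]); P=proj(.028)
    for _ in range(4):
        m=(np.hypot(*(P-pin).T)<.016); w=np.clip(S-50,0,None)*m; pin=(P*w[:,None]).sum(0)/w.sum()
    P=proj(.06); p0=pin.copy()
    for _ in range(6):
        d=np.array([np.cos(np.radians(th)),np.sin(np.radians(th))]); nn=np.array([-d[1],d[0]])
        a=(P-p0)@d; b=(P-p0)@nn; w=np.clip(S-45,0,None)*(V>140)*(abs(b)<.011)*(a>rng[0])*(a<rng[1])
        k,c0=np.polyfit(a,b,1,w=np.sqrt(w)); th+=np.degrees(np.arctan(k)); p0=p0+nn*c0
    m=(abs(b)<.004)&(a>.1)&(a<.17)&(H>=16)&(S>60)&(V>120)
    print(tag,n,"pin",pin.round(4),"rod",round(th,2),"line off pin mm",((p0-pin)@nn*1000).round(2),"tip@",(p0+d*a[m].max()).round(4),a[m].max().round(4),
     "dish miss mm",((dc-p0)@nn*1000).round(2),"dist",((dc-p0)@d).round(4))
    return pin,th,p0,dc
if __name__=="__main__": go(*sys.argv[1:])
E
python3 rod.py r3 top; python3 rod.py r3 side
```

```text
top dish [ 0.7096 -0.1729] r 42.0 brass 0
r3 top pin [ 0.579  -0.0309] rod -48.72 line off pin mm -0.45 tip@ [ 0.6701 -0.1354] 0.1385 dish miss mm 4.87 dist 0.1928
side dish [ 0.7099 -0.1712] r 41.5 brass 274
r3 side pin [ 0.58   -0.0282] rod -49.79 line off pin mm -7.06 tip@ [ 0.6718 -0.1476] 0.1502 dish miss mm 13.9 dist 0.1928
```

>>> apply_moves(rows=[0,0.155,-0.3465,0,-73.5,0,0.155,-0.3465,0,-73.5,0,0.155,-0.3465,0,-73.5,0,0.155,-0.3465,0,-73.5,0,0.155,-0.3465,0,-73.5,0,0.155,-0.3465,0,-73.5,0,0.155,-0.3465,0,-73.5,0,0.155,-0.3465,0,-73.5,0,0.155,-0.3465,-0.06,-73.5,0,0.155,-0.3465,-0.12,-73.5,0,0.155,-0.3465,-0.15,-73.5,0,0.155,-0.3465,-0.15,-73.5,0,0.175,-0.3465,-0.15,-73.5,0,0.185,-0.3465,-0.15,-73.5,0,0.191,-0.3465,-0.15,-73.5,0,0.195,-0.3465,-0.15,-73.5,0,0.195,-0.3465,-0.15,-73.5,0,0.195,-0.3465,-0.15,-73.5])

```text
clock: 8.22
eef_pos: [0.6065, -0.1349, 0.1799]
ee_rot: [180.0, 0.0, 133.1]
wrist_force: [-1.3, -1.3, 2.9]
finger_gap: 0.001
finger_force: 1.4
```

>>> apply_moves(rows=[0,-0.03,0,0,0,0,-0.03,0,0.06,0,0,-0.03,0,0.12,0,0,-0.03,0,0.15,0,0.5,-0.195,0.3465,0.12,73.5,0.5,-0.195,0.3465,0.12,73.5,0.5,-0.195,0.3465,0.12,73.5,0.5,-0.195,0.3465,0.12,73.5,0.5,-0.195,0.3465,0.12,73.5,0.5,-0.195,0.3465,0.12,73.5,0.5,-0.195,0.3465,0.12,73.5,0.5,-0.195,0.3465,0.12,73.5])

```text
clock: 9.72
eef_pos: [0.4111, 0.2123, 0.2997]
ee_rot: [180.0, 0.0, -153.4]
wrist_force: [-0.1, -0.5, -0.1]
finger_gap: 0.504
finger_force: 0.0
```

```bash
python3 rod.py r4 top
```

```text
top dish [ 0.7088 -0.1731] r 42.0 brass 0
r4 top pin [ 0.5791 -0.0309] rod -48.21 line off pin mm 0.27 tip@ [ 0.6732 -0.1359] 0.141 dish miss mm 1.73 dist 0.1924
```

>>> apply_moves(rows=[0.5,0,0,-0.05,0,0.5,0,0,-0.08,0,0.5,0,0,-0.08,0,0,0,0,-0.08,0,0,0,0,-0.08,0,0,0,0,-0.08,0,0,0,0,-0.08,0,0,0,0,-0.06,0,0,0,0,0.0,0,0,0,0,0.04,0,0,0,0,0.04,0], squeeze=40)

```text
clock: 11.15
eef_pos: [0.4123, 0.2118, 0.3431]
ee_rot: [-179.9, 0.4, -153.4]
wrist_force: [-0.5, 0.2, -1.4]
finger_gap: 0.128
finger_force: 39.3
```

Run:
```python
from h import *
s=ctrl.read_state(); print(s["eef_pos"],s["finger_gap"],s["finger_force"])
im,d,X=cloud("side"); np.savez("g.npz",X=X,im=im)
h=cv2.cvtColor(im,cv2.COLOR_RGB2HSV)
m=(np.hypot(X[...,0]-.4115,X[...,1]-.2115)<.055)&(X[...,2]>.06)&(h[...,1]>110)&(h[...,2]>70)
q=X[m]; print(len(q),q.min(0),q.max(0))
save("pics/hk.png",im[180:340,190:390],4)
```

```text
[0.41229463 0.21181695 0.34312283] 0.1279651248848857 39.283567070961
996 [0.3606466  0.18933565 0.12724947] [0.46564387 0.26617852 0.54386663]
```

View pics/hk.png

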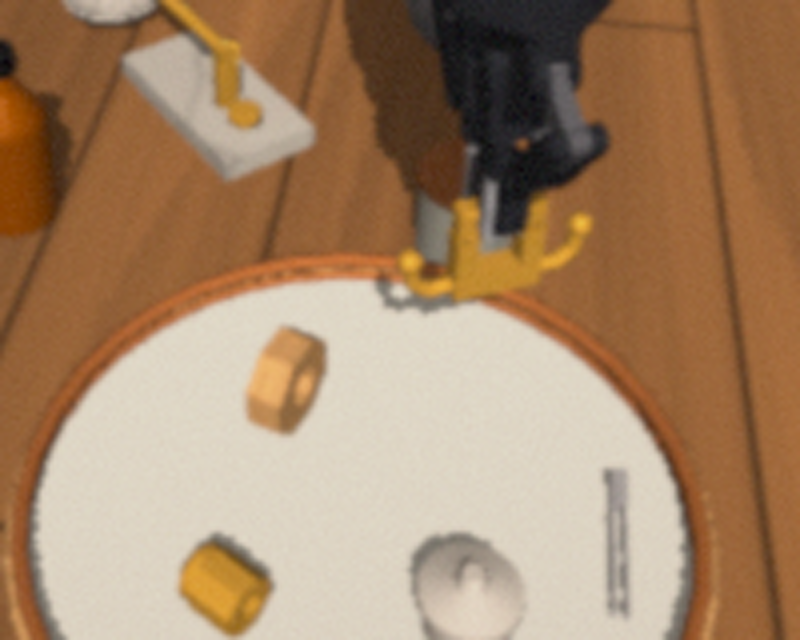

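>>> apply_moves(rows=[0,0.281,-0.369,0,15.3,0,0.281,-0.369,0,15.3,0,0.281,-0.369,0,15.3,0,0.281,-0.369,0,15.3,0,0.281,-0.369,0,15.3,0,0.281,-0.369,0,15.3,0,0.281,-0.369,0,15.3,0,0.281,-0.369,0,15.3,0,0.281,-0.369,0,15.3,0,0.281,-0.369,-0.04,15.3,0,0.281,-0.369,-0.08,15.3,0,0.281,-0.369,-0.091,15.3,0,0.281,-0.369,-0.091,15.3,0,0.281,-0.369,-0.091,15.3])

```text
clock: 12.95
eef_pos: [0.693, -0.1573, 0.2504]
ee_rot: [-179.9, 0.1, -138.1]
wrist_force: [0.4, 0.2, -0.3]
finger_gap: 0.125
finger_force: 39.4
```

Run:
```python
from rl import *
s=ctrl.read_state(); print(s["eef_pos"],s["ee_rot"],s["finger_gap"])
im,d=ctrl.capture("side"); print(pix("side",(.6923,-.1577,.06)))
a=im[110:210,180:320]
im2,d=ctrl.capture("top"); b=im2[110:210,210:350]
save("pics/pre.png",np.vstack([a,b]),3)
for P in((.6723,-.1354,.06),(.6923,-.1577,.06)): print(pix("side",P)-[180,110])
```

```text
[ 0.69301392 -0.15728892  0.25036335] [-1.79890379e+02  6.27771734e-02 -1.38103733e+02] 0.12488446157664111
[220.9772857 169.4219415]
[45.70820862 63.90887934]
[40.9772857 59.4219415]
```

View pics/pre.png

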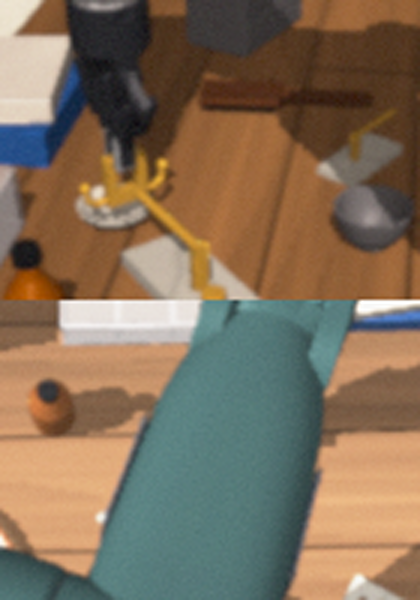

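>>> apply_moves(rows=[0,-0.007,0.007,-0.002,0,0,-0.0133,0.0149,-0.002,0,0,-0.02,0.0224,-0.002,0,0,-0.0267,0.0298,-0.002,0,0,-0.0333,0.0373,-0.002,0,0,-0.0333,0.0373,-0.002,0])

```text
clock: 13.8
eef_pos: [0.6589, -0.1194, 0.2469]
ee_rot: [180.0, -0.0, -138.1]
wrist_force: [0.2, 0.2, -1.0]
finger_gap: 0.128
finger_force: 39.4
```

>>> apply_moves(rows=[0,-0.01,0.0112,0,0,0,-0.02,0.0224,0,0,0,-0.03,0.0336,0,0,0,-0.04,0.0447,0,0,0,-0.04,0.0447,0,0,0,-0.04,0.0447,-0.005,0,0,-0.04,0.0447,-0.005,0,0.35,-0.04,0.0447,-0.005,0,0.35,-0.04,0.0447,-0.005,0,0.35,-0.04,0.0447,-0.005,0,0.35,-0.04,0.0447,0.015,0,0.35,-0.04,0.0447,0.05,0,0.35,-0.04,0.0447,0.09,0])

```text
clock: 15.42
eef_pos: [0.6192, -0.0754, 0.3372]
ee_rot: [179.9, -0.0, -138.1]
wrist_force: [0.5, -0.3, -0.3]
finger_gap: 0.352
finger_force: 0.0
```

>>> apply_moves(rows=[0.82,-0.107,0.2785,0,-61.8,0.82,-0.107,0.2785,0,-61.8,0.82,-0.107,0.2785,0,-61.8,0.82,-0.107,0.2785,0,-61.8,0.82,-0.107,0.2785,0,-61.8,0.82,-0.107,0.2785,0,-61.8,0.82,-0.107,0.2785,0,-61.8,0.82,-0.107,0.2785,-0.06,-61.8,0.82,-0.107,0.2785,-0.12,-61.8,0.82,-0.107,0.2785,-0.154,-61.8,0.82,-0.107,0.2785,-0.154,-61.8,0,-0.107,0.2785,-0.154,-61.8,0,-0.107,0.2785,-0.154,-61.8,0,-0.107,0.2785,-0.154,-61.8,0,-0.107,0.2785,-0.154,-61.8], squeeze=30)

```text
clock: 17.3
eef_pos: [0.513, 0.2032, 0.1842]
ee_rot: [179.9, 0.1, 160.1]
wrist_force: [-0.5, -1.3, 9.4]
finger_gap: 0.603
finger_force: 32.3
```

Run:
```python
from rod import *
try: go("r5")
except Exception as e: print(e)
s=ctrl.read_state(); print(s["eef_pos"],s["finger_gap"],s["finger_force"])
a,_=ctrl.capture("side"); b,_=ctrl.capture("top")
save("pics/bd.png",np.hstack([a[100:300,130:330],b[100:300,150:350]]),2)
```

```text
top dish [ 0.7096 -0.1729] r 42.0 brass 0
r5 top pin [ 0.579  -0.0295] rod -48.38 line off pin mm -1.02 tip@ [ 0.6726 -0.1364] 0.1422 dish miss mm 3.45 dist 0.1941
[0.51298765 0.20320493 0.18420577] 0.6012444382331765 32.30287078353285
```

View pics/bd.png

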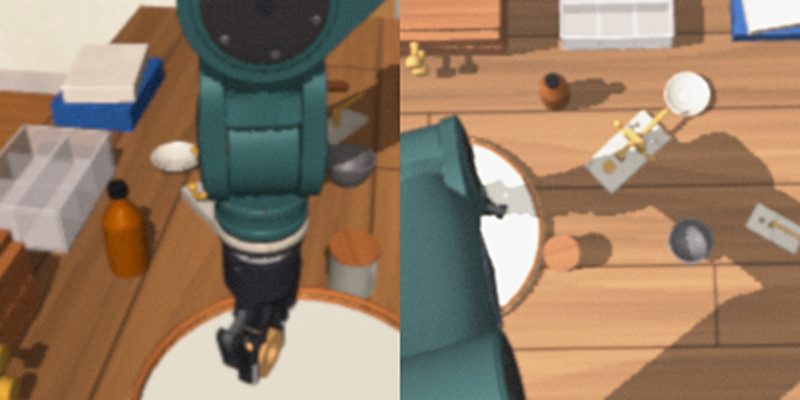

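>>> apply_moves(rows=[0,0,0,0.02,0,0,0,0,0.07,0,0,0,0,0.12,0,0,0.183,-0.364,0.14,-28.3,0,0.183,-0.364,0.14,-28.3,0,0.183,-0.364,0.14,-28.3,0,0.183,-0.364,0.14,-28.3,0,0.183,-0.364,0.14,-28.3,0,0.183,-0.364,0.14,-28.3,0,0.183,-0.364,0.14,-28.3,0,0.183,-0.364,0.14,-28.3,0,0.183,-0.364,0.09,-28.3,0,0.183,-0.364,0.05,-28.3,0,0.183,-0.364,0.03,-28.3,0,0.183,-0.364,0.03,-28.3,0,0.183,-0.364,0.03,-28.3])

```text
clock: 19.45
eef_pos: [0.6956, -0.1605, 0.2143]
ee_rot: [179.9, 0.1, 131.8]
wrist_force: [0.5, -0.4, 0.0]
finger_gap: 0.599
finger_force: 31.6
```

Run:
```python
from rl import *
s=ctrl.read_state(); print(s["eef_pos"],s["ee_rot"],s["finger_gap"])
im,d=ctrl.capture("side"); 
save("pics/pre2.png",im[120:200,180:280],6)
for P in((.6721,-.135,.06),(.6954,-.1612,.06)): print((pix("side",P)-[180,120])*6)
```

```text
[ 0.69558667 -0.1604883   0.21426041] [1.79949482e+02 8.39301152e-02 1.31821538e+02] 0.5993990673792985
[274.45206743 323.92071525]
[241.58655164 292.40903607]
```

View pics/pre2.png

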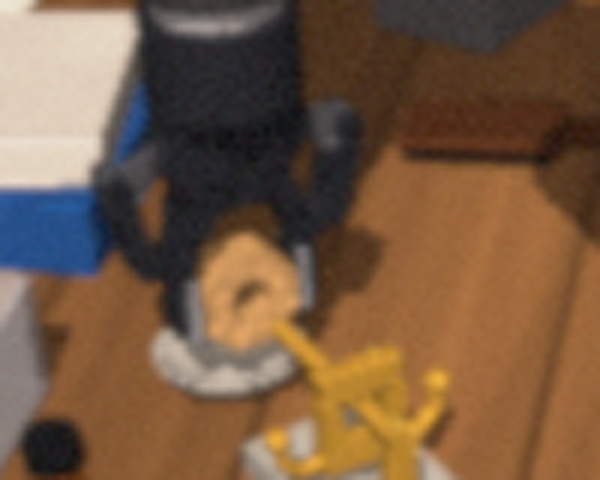

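>>> apply_moves(rows=[0,-0.0067,0.0075,-0.002,0,0,-0.0133,0.0149,-0.002,0,0,-0.02,0.0224,-0.002,0,0,-0.0266,0.0299,-0.002,0,0,-0.0266,0.0299,-0.002,0])

```text
clock: 20.12
eef_pos: [0.6683, -0.1303, 0.2109]
ee_rot: [-180.0, -0.0, 131.8]
wrist_force: [0.0, -0.1, -0.1]
finger_gap: 0.604
finger_force: 31.6
```

>>> apply_moves(rows=[0,-0.0067,0.0075,0,0,0,-0.0133,0.0149,0,0,0,-0.02,0.0224,0,0,0,-0.0266,0.0298,0,0,0,-0.0266,0.0298,0,0,0,-0.0266,0.0298,-0.005,0,0,-0.0266,0.0298,-0.005,0,0.75,-0.0266,0.0298,-0.005,0,0.75,-0.0266,0.0298,-0.005,0,0.75,-0.0266,0.0298,-0.005,0,0.75,-0.0266,0.0298,0.015,0,0.75,-0.0266,0.0298,0.06,0,0.75,-0.0266,0.0298,0.12,0])

```text
clock: 21.75
eef_pos: [0.6418, -0.1011, 0.331]
ee_rot: [-179.9, -0.1, 131.8]
wrist_force: [1.2, 0.2, 0.6]
finger_gap: 0.742
finger_force: 0.0
```

>>> apply_moves(rows=[0.6,-0.119,0.424,0,18.2,0.6,-0.119,0.424,0,18.2,0.6,-0.119,0.424,0,18.2,0.6,-0.119,0.424,0,18.2,0.6,-0.119,0.424,0,18.2,0.6,-0.119,0.424,0,18.2,0.6,-0.119,0.424,0,18.2,0.6,-0.119,0.424,0,18.2,0.6,-0.119,0.424,-0.06,18.2,0.6,-0.119,0.424,-0.12,18.2,0.6,-0.119,0.424,-0.149,18.2,0.6,-0.119,0.424,-0.149,18.2,0,-0.119,0.424,-0.149,18.2,0,-0.119,0.424,-0.149,18.2,0,-0.119,0.424,-0.149,18.2,0,-0.119,0.424,-0.149,18.2], squeeze=30)

```text
clock: 23.75
eef_pos: [0.5237, 0.3229, 0.1833]
ee_rot: [179.9, 0.1, 150.0]
wrist_force: [0.2, -2.2, 6.7]
finger_gap: 0.345
finger_force: 30.6
```

Run:
```python
from rod import *
pin,th,p0,dc=go("r6"); go("r6b",rng=(.032,.05))
b,_=ctrl.capture("top")
```

```text
top dish [ 0.7096 -0.1729] r 42.0 brass 0
r6 top pin [ 0.579  -0.0295] rod -46.92 line off pin mm -2.55 tip@ [ 0.6738 -0.1319] 0.1396 dish miss mm -2.65 dist 0.194
top dish [ 0.7096 -0.1729] r 42.0 brass 0
r6b top pin [ 0.579  -0.0295] rod -45.38 line off pin mm -2.51 tip@ [ 0.6752 -0.1306] 0.1398 dish miss mm -5.27 dist 0.1941
```

View pics/r6_top.png

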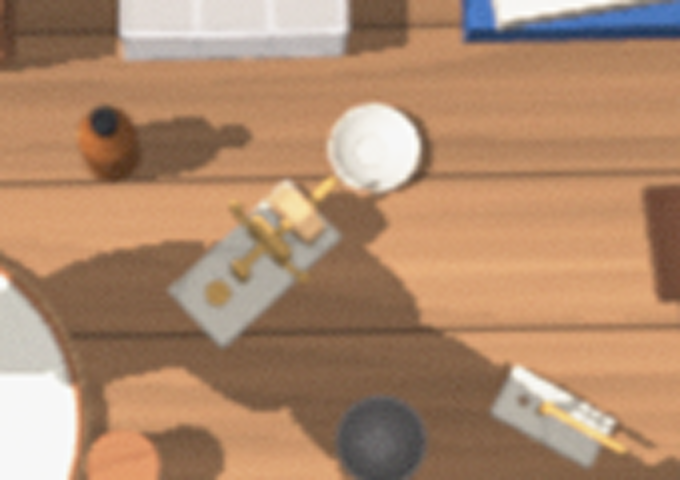

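The hook and bead are on the rod, with the hook at (268,238), the bead at (297,208) and the rod tip at (335,183). The board is in shadow, so I'll take its heading from its corners and the rod tip.

Run:
```python
from rl import *
f=lambda x,y,z: ray("top",x/4+200-.375,y/4+110-.375,z)[:2]
def ana(c,tip):
    A=(f(*c[0],.016)+f(*c[1],.016))/2; B=(f(*c[2],.016)+f(*c[3],.016))/2
    e=B-A; print("len",np.hypot(*e),"ang",np.degrees(np.arctan2(e[1],e[0])),"tip",f(*tip,.06))
    dc=np.array([.7092,-.1725]); u=e/np.hypot(*e)
    print("miss board axis",u[0]*(dc-A)[1]-u[1]*(dc-A)[0]); t=f(*tip,.06)-A; print("tip off axis",u[0]*t[1]-u[1]*t[0])
ana([(168,290),(222,348),(340,237),(290,182)],(335,183))
# subpixel board outline from saved crop? use fresh image: low-sat mask
im,d=ctrl.capture("top"); h=cv2.cvtColor(im,cv2.COLOR_RGB2HSV)
m=(h[...,1]<45).astype(np.uint8); k=np.zeros_like(m); cv2.circle(k,(263,176),29,1,-1); m*=k
m[:, :]=m*(np.hypot(*(np.mgrid[:384,:512]-np.array([146.7,293.8])[:,None,None]))>12.5)
cs,_=cv2.findContours(cv2.morphologyEx(m,cv2.MORPH_CLOSE,np.ones((9,9),np.uint8)),0,1); c=max(cs,key=cv2.contourArea)
P=np.array([ray("top",*p,.016)[:2]*1000 for p in c[:,0]],np.float32); r=cv2.minAreaRect(P); print(r)
```

```text
len 0.14581279620509993 ang -48.239418021241164 tip [ 0.66880019 -0.13315668]
miss board axis 0.0039850511881156375
tip off axis 5.2861443703616784e-05
((606.0133056640625, -61.52185821533203), (70.62967681884766, 142.3038787841797), 42.85307693481445)
```

>>> apply_moves(rows=[0,0,0,0.02,0,0,0,0,0.08,0,0,0,0,0.13,0,0,0.17,-0.4795,0.14,-18,0,0.17,-0.4795,0.14,-18,0,0.17,-0.4795,0.14,-18,0,0.17,-0.4795,0.14,-18,0,0.17,-0.4795,0.14,-18,0,0.17,-0.4795,0.14,-18,0,0.17,-0.4795,0.14,-18,0,0.17,-0.4795,0.14,-18,0,0.17,-0.4795,0.14,-18,0,0.17,-0.4795,0.09,-18,0,0.17,-0.4795,0.05,-18,0,0.17,-0.4795,0.039,-18,0,0.17,-0.4795,0.039,-18,0,0.17,-0.4795,0.039,-18])

```text
clock: 26.08
eef_pos: [0.6937, -0.1566, 0.2227]
ee_rot: [179.9, 0.1, 132.0]
wrist_force: [-0.5, 0.3, -0.3]
finger_gap: 0.338
finger_force: 29.9
```

Run:
```python
from rl import *
s=ctrl.read_state(); print(s["eef_pos"],s["ee_rot"],s["finger_gap"])
im,d=ctrl.capture("side"); 
save("pics/pre3.png",im[135:195,195:275],10)
for P in((.6727,-.1345,.06),(.6820,-.1449,.06),(.6927,-.1568,.06)): print((pix("side",P)-[195,135])*10)
```

```text
[ 0.69367625 -0.15658685  0.22268753] [1.79926025e+02 1.32161551e-01 1.32002161e+02] 0.33793836921552733
[305.01446388 390.61534279]
[282.80961316 369.44469622]
[257.71612207 345.6869604 ]
```

View pics/pre3.png

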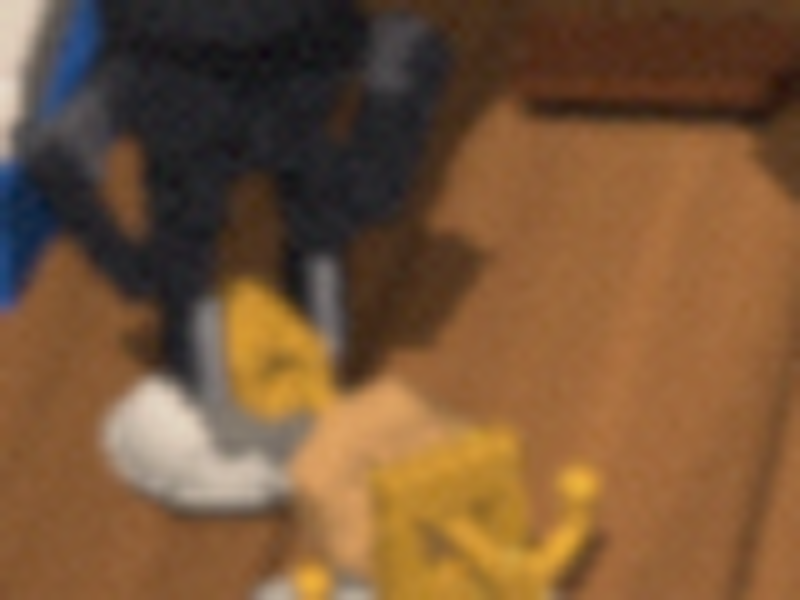

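>>> apply_moves(rows=[0,-0.0033,0.0037,0,0,0,-0.0067,0.0074,0,0,0,-0.01,0.0111,0,0,0,-0.0134,0.0149,0,0,0,-0.0167,0.0186,0,0,0,-0.0201,0.0223,0,0,0,-0.0201,0.0223,0,0])

```text
clock: 27.0
eef_pos: [0.6726, -0.134, 0.2209]
ee_rot: [-180.0, -0.0, 132.0]
wrist_force: [-5.2, -0.4, 5.8]
finger_gap: 0.341
finger_force: 30.7
```

>>> apply_moves(rows=[0,-0.001,-0.001,0.0015,0,0,-0.001,-0.001,0.0015,0,0,-0.001,-0.001,0.0015,0])

```text
clock: 27.38
eef_pos: [0.6721, -0.1353, 0.222]
ee_rot: [180.0, -0.0, 132.0]
wrist_force: [-0.7, -0.3, -0.2]
finger_gap: 0.343
finger_force: 30.0
```

Run:
```python
from rl import *
s=ctrl.read_state(); print(s["wrist_force"])
im,d=ctrl.capture("side"); c=ctrl.calibration("side")
h=cv2.cvtColor(im,cv2.COLOR_RGB2HSV)
print(s["eef_pos"],s["wrist_torque"])
save("pics/in.png",im[135:195,195:275],10)
```

```text
[-0.68511078 -0.27663234 -0.23594755]
[ 0.67209248 -0.13534536  0.2219746 ] [ 0.00610323 -0.02366022 -0.02871557]
```

>>> apply_moves(rows=[0,-0.0033,0.0037,0,0,0,-0.0067,0.0074,0,0,0,-0.008,0.0089,0,0,0,-0.008,0.0089,0,0])

```text
clock: 27.92
eef_pos: [0.6648, -0.127, 0.223]
ee_rot: [180.0, 0.2, 132.0]
wrist_force: [5.6, -7.2, -0.1]
finger_gap: 0.345
finger_force: 30.0
```

>>> apply_moves(rows=[0,-0.0007,0.0007,0,0,0,-0.0013,0.0015,0,0,0,-0.0013,0.0015,0,0])

```text
clock: 28.3
eef_pos: [0.6643, -0.1262, 0.2236]
ee_rot: [179.9, 0.4, 131.9]
wrist_force: [10.8, -12.0, 1.1]
finger_gap: 0.342
finger_force: 30.2
```

>>> apply_moves(rows=[0,0.001,-0.0011,-0.001,0,0,0.001,-0.0011,-0.0015,0,0.5,0.001,-0.0011,-0.0015,0,0.5,0.001,-0.0011,-0.0015,0,0.5,0.001,-0.0011,-0.0015,0,0.5,0.001,-0.0011,0.02,0,0.5,0.001,-0.0011,0.07,0,0.5,0.001,-0.0011,0.13,0,0,-0.25,0.35,0.15,0,0,-0.25,0.35,0.15,0,0,-0.25,0.35,0.15,0,0,-0.25,0.35,0.15,0,0,-0.25,0.35,0.15,0,0,-0.25,0.35,0.15,0,0,-0.25,0.35,0.15,0,0,-0.25,0.35,0.15,0])

```text
clock: 30.3
eef_pos: [0.4104, 0.2274, 0.3726]
ee_rot: [180.0, -0.0, 132.3]
wrist_force: [-0.4, -0.3, 0.0]
finger_gap: 0.002
finger_force: 0.0
```

```bash
cat > fin.py <<'E'
from rl import *
import sys
from rod import go
im,d=ctrl.capture("top"); h=cv2.cvtColor(im,cv2.COLOR_RGB2HSV)
f=lambda u,v,z: ray("top",u,v,z)[:2]
up=8; big=cv2.resize(im,None,fx=up,fy=up,interpolation=cv2.INTER_CUBIC); hb=cv2.cvtColor(big,cv2.COLOR_RGB2HSV)
m=(hb[...,1]<62).astype(np.uint8); vv,uu=np.mgrid[:m.shape[0],:m.shape[1]]/up
m*=(np.hypot(uu-263,vv-176)<30)&(np.hypot(uu-293.6,vv-146.7)>12.6)
m=cv2.morphologyEx(m,cv2.MORPH_OPEN,np.ones((13,13),np.uint8))
cs,_=cv2.findContours(m,0,1); P=np.vstack([c[:,0] for c in cs if cv2.contourArea(c)>300])/up-.44
W=np.array([f(*p,.016)*1000 for p in P],np.float32); r=cv2.minAreaRect(W); print("board rect",r)
# dish
w=((hb[...,1]<45)&(hb[...,2]>150)).astype(np.uint8)*(np.hypot(uu-293.6,vv-146.7)<15)
cs,_=cv2.findContours(w.astype(np.uint8),0,1); c=max(cs,key=cv2.contourArea)[:,0]/up-.44
D=np.array([f(*p,.018)*1000 for p in c],np.float32); print("dish ell",cv2.fitEllipse(D)[:2])
# brass/wood high things by depth
c=ctrl.calibration("top"); K,R,t=map(np.array,(c["K"],c["R"],c["t"])); v,u=np.mgrid[:384,:512]
X=(np.stack([(u-K[0,2])*d/K[0,0],(v-K[1,2])*d/K[1,1],d],-1)-t)@R
q=X[(X[...,2]>.045)&(X[...,2]<.1)&(np.hypot(X[...,0]-.64,X[...,1]-.1)<9)&(abs(X[...,0]-.63)<.07)&(abs(X[...,1]+.09)<.085)]
th=np.radians(-47.7); e=np.array([np.cos(th),np.sin(th)]); s=(q[:,:2]-[.579,-.0305])@e; b=(q[:,:2]-[.579,-.0305])@[-e[1],e[0]]
for a in np.arange(.02,.17,.005):
    k=(s>=a)&(s<a+.005)
    if k.any(): print(round(a*1000),k.sum(),(b[k].min()*1000).round(),(b[k].max()*1000).round(),"mid",(b[k].mean()*1000).round(1),"z",(q[k,2].max()*1000).round())
# axis in camera-consistent frame
np.save("top_fin.npy",im); save("pics/fin.png",im[110:230,200:370],4)
E
python3 fin.py
```

```text
board rect ((604.735107421875, -59.940773010253906), (75.29118347167969, 148.8234405517578), 42.861412048339844)
dish ell ((711.5653686523438, -174.01959228515625), (75.37860870361328, 79.28329467773438))
20 8 -7.0 6.0 mid -1.4 z 69.0
25 5 -5.0 4.0 mid -0.6 z 69.0
30 4 -3.0 5.0 mid 0.9 z 68.0
35 4 -3.0 5.0 mid 1.2 z 68.0
40 4 -2.0 5.0 mid 1.2 z 68.0
45 6 -3.0 19.0 mid 6.5 z 72.0
50 41 -46.0 49.0 mid 2.1 z 91.0
55 33 -48.0 48.0 mid -0.8 z 87.0
60 8 -18.0 46.0 mid 9.4 z 85.0
65 4 -3.0 4.0 mid -0.0 z 69.0
70 4 -3.0 4.0 mid 0.1 z 66.0
75 20 -20.0 25.0 mid 0.7 z 84.0
80 26 -25.0 27.0 mid -0.8 z 86.0
85 22 -25.0 26.0 mid -1.9 z 84.0
90 24 -21.0 27.0 mid 2.1 z 88.0
95 18 -24.0 23.0 mid -1.1 z 84.0
100 2 -0.0 6.0 mid 2.8 z 65.0
105 5 -2.0 5.0 mid 1.4 z 69.0
110 16 -12.0 15.0 mid 1.5 z 74.0
115 14 -13.0 15.0 mid -1.0 z 77.0
120 14 -14.0 15.0 mid -0.9 z 79.0
125 13 -14.0 15.0 mid 0.2 z 77.0
130 13 -13.0 16.0 mid 0.4 z 75.0
135 12 -14.0 16.0 mid 1.4 z 77.0
140 9 -11.0 11.0 mid 0.1 z 75.0
145 4 -6.0 6.0 mid -0.6 z 68.0
```

```bash
python3 -c "
from cell import ctrl
print(ctrl.finish_job())"
```

```text
the job is handed in; nothing more can be done
None
```

I handed the job in at about 30 s: the hook, then the bead, are on the rod, the cap was pushed on until it bottomed, and by the last top-camera measurement the rail aims within about 1° of the dish's middle; the dish hadn't moved, but I didn't re-measure the other things about.

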